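# Clamp a half coupler under an eccentric cam

### The arm

A 6-joint arm with a two-finger parallel gripper is mounted at the origin on the work surface. World frame = base frame: x ahead of the robot, y to its left, z up, the work surface at z = 0. Lengths are in m, angles in rad, forces in N, time in s.
With the tool pointing down it reaches from about 0.2 to 0.875 m from the base axis. Payload 3.4 kg.
Tool frame: the origin (TCP) lies between the finger pads; the fingertips stand 25 mm ahead of it and the grasp point (between the pads) lies 6 mm ahead of it (r.nose_length is the z of the fingertips in the tool frame, in m); z points along the fingers, y is the line along which they close (so a half turn about z gives the same grasp; the last joint's range is limited). The gripper opens to 94 mm and grips with 3 to 60 N. Pads are 16 mm wide; open, the fingers measure 119 mm over their backs; the gripper's body (75 mm by 177 mm) begins 78 mm behind the grasp point.
Start: joints at [-1.467, 0.276, 1.505, -0, 1.361, -0.121], TCP at [0.128, -0.561, 0.23] pointing down, gripper open.
Joint ranges: [-2.89, 2.89], [-0.75, 2.08], [0.22, 2.7], [-1.18, 4.32], [0.11, 2.71], [-2.7, 2.7]. Speed limits (rad/s): [2.57, 2.57, 3.14, 3.14, 3.14, 3.14].

### API

Orientations are given as a unit quaternion [w, x, y, z].
In Python, from plant import r, gripper_to, inverse_kinematics, vision, models, telemetry gives the robot as it stands. Calls block until the motion is done:
- r.move_to(position, orientation): joint-space move of the TCP to a pose.
- r.move_l(position, rot=None, vel=0.15, guard=None): straight line of the TCP; rot=None keeps the orientation; vel is the mean speed in m/s. With guard (N) it stops when the force on the tool has changed by that much, and returns True; else False.
- r.movej(angles): joint-space move.
- gripper_to(opening, f_grip=None): finger opening in m; f_grip is the grip in N (None keeps the last); returns when the fingers have stopped.
- r.hold(seconds).
- inverse_kinematics(position, orientation): joint angles nearest the present ones, or None.
- vision.snapshot(name): name is "scene" or "side" or "wrist"; returns the picture (384x512x3 uint8, red, green, blue); there is no depth.
- vision.get_calibration(name): a dict with "fx", "fy", "cx", "cy" (pixels), "position" and "orientation" of the camera in the world. Camera axes: x right, y down, z forward; pixel columns grow to the right and rows downward; lengths in m; the calibration is good to about 2 mm. A picture is of the moment at which its call begins: read the wrist's pose just before it. get_calibration takes no time and is no camera call; for the wrist camera it gives the pose at the moment of the call.
A pose or a line that the arm cannot do raises r.PlanningError and nothing moves.
- r.sign_off(): hands the job in; it is judged then, once.
Trained networks look in the newest picture that a camera, given by its name, has taken for a name from the list of things; names that differ only in an ending like _2 or _b are one class to them, and where a whole thing is asked for, a point or a joint stands for the part that bears it (a point fixed in the world has none). Each returns a list of dicts, best first, with "score" (0 to 1); they miss things now and then, are a little off and sometimes report something else, mostly with a low value. They report only what shows in the picture. A call takes as long as a camera call. They do not tell look-alikes from the thing itself.
- models.boxes_of(thing, camera): "at" ([x, y, z] in m, in world coordinates, good to about 4 mm: the middle of the surface that is visible of it).
- models.regions_of(thing, camera): "pixels" (384x512 bool, what is visible of it).
- models.mark_of(thing, camera): "at" ([x, y, z] in m, in world coordinates, good to about 4 mm: a listed point, or the origin of a listed thing).
Readings, each from a call of its own:
- telemetry.current_t(): time.
- telemetry.current_joints(): joint angles.
- telemetry.current_dq(): joint speeds.
- telemetry.current_joint_efforts(): joint torques, N m.
- telemetry.current_ee_pos(): TCP position.
- telemetry.current_tool_rot(): TCP orientation.
- telemetry.current_wrist_force(): force on the tool from outside, world axes, zero at the start.
- telemetry.current_torque(): the same for the moment, N m.
- telemetry.current_opening(): finger opening in m.
- telemetry.current_finger_force(): force on a finger pad.
Only numpy, scipy, OpenCV 4.12 (cv2) and the standard library are available. Lean on these libraries where they do the work, as an engineer would, in place of code of your own. Each camera call takes 0.05 s, during which the arm holds its last target. There are 200 camera calls.

### The job

Lift the loose steel half coupler into the bench fixture, foot flat on the bed between the two side fences, and let go of it. Then turn the black bar knob clockwise until its off-centre lobe presses the coupler firmly against the sprung end stop, at about 20 newtons: well short of 40, which would spoil the part. Leave it clamped, and do not disturb the other things on the bench.

Things in the scene. Friction and masses are not known exactly. Their poses are not given: they have to be found in the camera images.
- coupler: The loose half coupler, bare steel, about 0.45 kg (varies by a third). Its foot is a flat block 90 (own x) x 44 (own y) x 16 mm high; on the foot's middle stands a trough-shaped tube saddle, open upwards, 48 mm long along x, with small hinge ears on top, 61 mm high in all. Origin: centre of the foot's underside, z up. Either end may face the cam.
- saddle (a point): Grip point of the coupler: middle of its saddle, 44 mm above the underside. Grip from above across the saddle's two upright cheeks, closing along the coupler's own y: their outer faces are 51 mm apart and flat from 34 to 54 mm above the underside.
- fixture: The fixed clamping fixture: a dark steel bed 220 x 100 mm, 12 mm thick. Origin: on the bench near the bed's middle; own x runs from the cam (axis at x = -76 mm) through the nest to the end stop, z up. Two side fences, inner faces at y = +-24.5 mm, run from x = -30 to +35 mm and stand 10 mm above the bed.
- nest (a point): Where to set the centre of the coupler's foot: on top of the bed (12 mm above the bench), fixture x = -10.5 mm, y = 0, the coupler's x along the fixture's x, either way round. It then has some 3 mm or more free at both ends while the knob is at its start; turning the cam slides it to the stop.
- stop_mid (a point): Middle of the range in which the end stop's shoe face can lie (fixture x = 41 mm, 22 mm above the bench). The stop was set by hand and the face really lies up to 3.5 mm either way, unmeasured: the knob angle that clamps differs each time and must be felt. Grey block 24 mm high on the bed; its steel shoe is 36 mm wide and sits on a spring of 10 N/mm.
- knob_grip (a point): On the knob's axis at the height to grip, 84 mm above the bench: a bar 42 mm long (along this point's y), 14 thick, 32 high (to 98 mm above the bench). Knob angle a starts at 0 to 0.3 rad; clamping begins between 1.25 and 2.1. It needs 0.3 Nm when free, about 0.03 Nm more per newton of clamping (0.025 to 0.045, with friction), and stays put when let go, but for a slight spring-back.
- cam: The black bar knob with its off-centre lobe, a steel disc of radius 26 mm, 14 to 26 mm above the bench. Origin: on the knob's vertical axis at bench height; own -x points to the disc's centre, 9 mm off the axis. Knob angle a = its yaw clockwise from the fixture's x, 0 to 3.0 rad: at 0 the lobe points away from the nest; it reaches 26 - 9 cos(a) mm from the axis towards the coupler.
- hammer: A hammer lying on the bench beyond the fixture; leave alone. Origin on the underside, near the middle.
- tube_end: A short piece of steel tube standing on end, 49 mm across and 90 mm high; leave alone. Origin: centre of its underside.
- spray_can: A can, 56 mm across and 150 mm high, standing on the bench; leave alone. Origin: centre of its underside.
There are look-alikes about, which are no part of the job. Of the things shaped like the fixture, the steel one is meant.

How it is judged:
On the way, in this order (a step that is already met when the one before it is completed fails the run):
1. the coupler stands in the nest, foot on the bed between the fences, let go, before the lobe presses on it (z of coupler in the frame of fixture between 0.01 and 0.0145 m and horizontal distance between coupler and nest below 0.016 m and angle between the x axis of coupler and the x axis of fixture, either way round below 0.12 rad and angle between coupler's own z axis and vertical below 0.06 rad and contact force between the fingers and coupler below 0.5 N and contact force between cam and coupler below 3 N), for 0.2 s.
2. the lobe bears on the coupler with 12 to 32 N (contact force between cam and coupler between 12 and 32 N), for 0.3 s.
At the end, for the whole second after the job is handed in: The coupler stands at rest in the nest, foot flat on the bed (within 2.5 mm) and square to the fences (within 0.12 rad), centre within 16 mm of the nest point, and the lobe bears on it with 12 to 32 N after the robot has let go of the knob (all of step 2 and z of coupler in the frame of fixture between 0.01 and 0.0145 m and horizontal distance between coupler and nest below 0.016 m and angle between the x axis of coupler and the x axis of fixture, either way round below 0.12 rad and angle between coupler's own z axis and vertical below 0.06 rad and linear speed of coupler below 0.02 m/s); the robot touches nothing.
It fails at once if the lobe presses the coupler with more than 40 N (contact force between cam and coupler above 40 N).
It fails at once if a bystander is moved by more than 30 mm (distance of any of hammer, tube_end, spray_can from where it was at the start of the episode above 0.03 m).
It also fails if it takes over 72 s, if anything falls off the work surface, if the arm or the gripper's body presses on something with over 40 N, if the wrist force passes 120 N, or if a joint passes its speed limit or range.

## Working session

There is one attempt and no reset: what is moved stays moved. The work goes in short steps, each a Python script; the robot and the scene stay as the last script left them, time stands still between calls to the robot, and variables do not carry over. Pictures are saved under pics/ and viewed, at most 10 in all, crops included, and the job is handed in when it is done.

```bash
ls; mkdir -p pics
python3 - <<'E'
from plant import r,vision,models,telemetry
import cv2,numpy as np
for c in ["scene","side"]:
    im=vision.snapshot(c); cv2.imwrite(f"pics/{c}0.png",im[:,:,::-1])
    k=vision.get_calibration(c); print(c,k)
    for t in ["coupler","saddle","fixture","nest","stop_mid","knob_grip","cam","hammer","tube_end","spray_can"]:
        print(t,[(np.round(d['at'],3).tolist(),round(d['score'],2)) for d in models.mark_of(t,c)])
print(telemetry.current_t())
a=cv2.imread("pics/scene0.png")
E
```

```text
pics
scene {'fx': 408.63515939731445, 'fy': 408.63515939731445, 'cx': 260.5742969568221, 'cy': 191.7443825286083, 'position': array([0.91569963, 0.4724777 , 0.90306647]), 'orientation': array([-0.09420308,  0.25724869,  0.90136145, -0.33540487])}
coupler [([0.445, 0.218, 0.003], 0.56)]
saddle [([0.45, 0.214, 0.047], 0.62)]
fixture [([0.525, -0.142, -0.003], 0.88), ([0.294, -0.197, -0.001], 0.86), ([0.584, -0.594, -0.002], 0.74), ([0.448, 0.214, 0.0], 0.43)]
nest [([0.295, -0.204, 0.012], 0.92), ([0.588, -0.605, 0.017], 0.87), ([0.523, -0.154, 0.013], 0.81)]
stop_mid [([0.565, -0.536, 0.03], 0.95), ([0.296, -0.155, 0.021], 0.69), ([0.523, -0.098, 0.024], 0.64)]
knob_grip [([0.293, -0.27, 0.088], 0.76), ([0.616, -0.686, 0.113], 0.69), ([0.523, -0.221, 0.082], 0.58)]
cam [([0.526, -0.219, 0.0], 0.97), ([0.615, -0.688, 0.002], 0.57), ([0.292, -0.267, -0.0], 0.55), ([0.448, 0.215, 0.046], 0.18)]
hammer [([0.748, 0.118, -0.004], 0.8)]
tube_end [([0.673, -0.362, 0.001], 0.61)]
spray_can [([0.36, -0.413, -0.001], 0.82), ([0.748, 0.116, -0.001], 0.6), ([0.446, 0.218, 0.048], 0.5)]
side {'fx':
[... 384 characters left out ...]
, -0.154, 0.014], 0.37)]
fixture [([0.294, -0.192, 0.002], 0.77), ([0.584, -0.591, -0.002], 0.65), ([0.523, -0.145, -0.004], 0.62)]
nest [([0.296, -0.202, 0.01], 0.93), ([0.587, -0.605, 0.021], 0.92), ([0.524, -0.154, 0.01], 0.86), ([0.524, -0.223, -0.001], 0.63)]
stop_mid [([0.567, -0.537, 0.033], 0.92), ([0.526, -0.104, 0.02], 0.76), ([0.294, -0.151, 0.025], 0.67)]
knob_grip [([0.608, -0.688, 0.109], 0.77), ([0.524, -0.214, 0.083], 0.65), ([0.29, -0.266, 0.088], 0.57)]
cam [([0.609, -0.688, 0.001], 0.97), ([0.526, -0.223, -0.003], 0.72), ([0.524, -0.156, 0.014], 0.71)]
hammer [([0.746, 0.12, 0.001], 0.87)]
tube_end [([0.669, -0.357, 0.0], 0.85)]
spray_can [([0.366, -0.41, 0.003], 0.8)]
1.1
```

View pics/scene0.png

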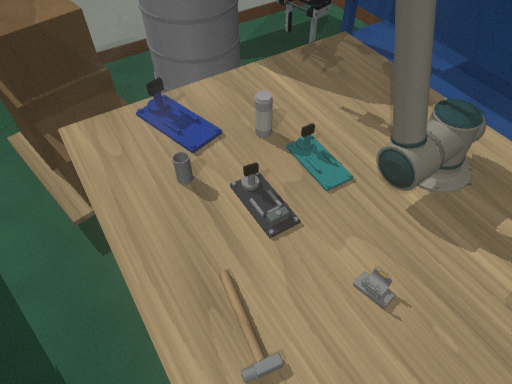

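View pics/side0.png

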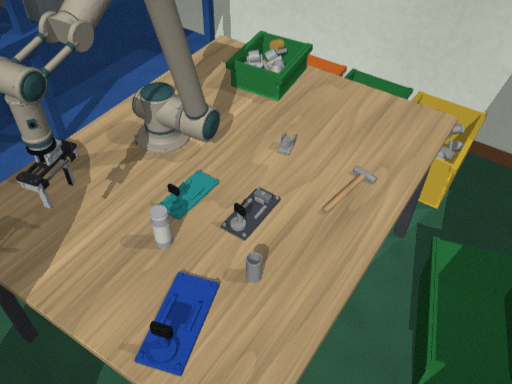

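The steel fixture is the dark one (scene pixel 265,203), with its x axis about world +y. The coupler lies at (375,288). Next I'll look at both from above.

```bash
cat > h.py <<'E'
from plant import r,gripper_to,inverse_kinematics,vision,models,telemetry
import cv2,numpy as np
from scipy.spatial.transform import Rotation as Ro
def q(yaw): return np.array([0,np.cos(yaw/2),np.sin(yaw/2),0])
def K(c):
    k=vision.get_calibration(c); w,x,y,z=k['orientation']
    return k,Ro.from_quat([x,y,z,w]).as_matrix()
def snap(c,name):
    k=K(c); im=vision.snapshot(c); cv2.imwrite(f"pics/{name}.png",im[:,:,::-1]); return im,k
def ray(k,uv,z):
    k,R=k; d=np.array([(uv[0]-k['cx'])/k['fx'],(uv[1]-k['cy'])/k['fy'],1.])@R.T
    p=k['position']; return p+d*(z-p[2])/d[2]
def marks(ts,c):
    for t in ts: print(t,[(np.round(d['at'],4).tolist(),round(d['score'],2)) for d in models.mark_of(t,c)][:3])
E
python3 - <<'E'
from h import *
def go(p,yaws):
    for y in yaws:
        try: r.move_to(np.array(p),q(y)); print("yaw",y); return
        except r.PlanningError as e: print(y,e)
go([0.52,-0.15,0.33],[1.57,-1.57])
im,k=snap("wrist","w_fix"); print(k)
marks(["fixture","nest","stop_mid","knob_grip","cam"],"wrist")
go([0.446,0.21,0.30],[0.4,0.4-np.pi])
im,k=snap("wrist","w_cp"); print(k)
marks(["coupler","saddle"],"wrist")
print(telemetry.current_t(),telemetry.current_joints())
cv2.imwrite("pics/both.png",np.hstack([cv2.imread("pics/w_fix.png"),cv2.imread("pics/w_cp.png")])[:, :])
E
python3 -c "
import cv2;a=cv2.imread('pics/both.png');print(a.shape);cv2.imwrite('pics/both.png',cv2.resize(a,(800,300),interpolation=3))"
```

```text
yaw 1.57
({'fx': 281.03893769072545, 'fy': 281.03893769072545, 'cx': 258.51595051398243, 'cy': 189.51765847610935, 'position': array([ 0.52029012, -0.07455517,  0.48457351]), 'orientation': array([ 1.31798246e-01,  9.91275734e-01, -1.28121056e-03, -2.26942928e-05])}, array([[ 9.99996716e-01, -2.53408374e-03, -3.82715213e-04],
       [-2.54604802e-03, -9.65255162e-01, -2.61296747e-01],
       [ 2.92730006e-04,  2.61296864e-01, -9.65258444e-01]]))
fixture [([0.5795, -0.5943, 0.0006], 0.8), ([0.5235, -0.1446, -0.0004], 0.74), ([0.2947, -0.1956, -0.0005], 0.73)]
nest [([0.5243, -0.1527, 0.0159], 0.88), ([0.2916, -0.2073, 0.0108], 0.65)]
stop_mid [([0.5246, -0.1, 0.0218], 0.97), ([0.5687, -0.5415, 0.0309], 0.68), ([0.2903, -0.156, 0.02], 0.62)]
knob_grip [([0.2862, -0.2719, 0.0826], 0.88), ([0.5264, -0.2163, 0.0819], 0.6)]
cam [([0.2944, -0.2683, 0.0015], 0.93), ([0.5249, -0.217, 0.0032], 0.88)]
yaw 0.4
({'fx': 281.03893769072545, 'fy': 281.03893769072545, 'cx': 258.51595051398243, 'cy': 189.51765847610935, 'position': array([0.51650383, 0.23957583, 0.45494876]), 'orientation': array([ 0.10949709,  0.82611973, -0.54799595, -0.07236729])}, array([[ 3.88926830e-01, -8.89572512e-01, -2.39576014e-01],
       [-9.21268543e-01, -3.75421652e-01, -1.01601457e-01],
       [ 4.39840217e-04,  2.60229377e-01, -9.65546725e-01]]))
coupler [([0.4502, 0.2207, -0.0004], 0.97)]
saddle [([0.447, 0.2166, 0.0435], 0.91)]
5.2583 [ 2.97663819e-01  1.17683464e-01  1.54021079e+00 -1.49224174e-04
  1.48361769e+00  1.46935552e+00]
(384, 1024, 3)
```

View pics/both.png

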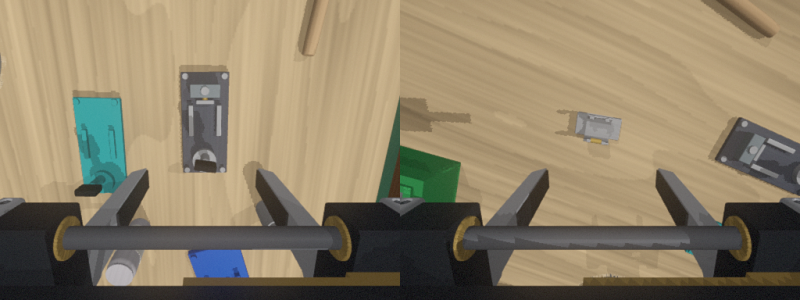

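Left half: the steel fixture is near vertical, at about (204,120). Right half: the coupler is near horizontal, at about (598,127). I'll refine both yaws from zoomed crops and a mask fit.

```bash
python3 - <<'E'
from h import *
m=models.regions_of("coupler","wrist")[0]['pixels']  # newest wrist pic = w_cp
k=K("wrist")
def rect(m,z):
    v,u=np.nonzero(m); P=np.array([ray(k,(a,b),z)[:2] for a,b in zip(u,v)],np.float32)
    return cv2.minAreaRect(P*1000)
print(m.sum(),rect(m,0.01))
# straight above coupler, camera over it, lower
c=np.array([0.448,0.217])
yaw=-1.17+np.pi/2   # image x along coupler x
off=np.array(k[0]['position'][:2])-[0.446,0.21]; print("cam off",off)
E
python3 - <<'E'
import cv2,numpy as np
a=cv2.imread('pics/w_fix.png')[70:240,200:320]; b=cv2.imread('pics/w_cp.png')[130:195,215:300]
cv2.imwrite('pics/z.png',np.hstack([cv2.resize(a,(420,595),interpolation=2),np.vstack([cv2.resize(b,(374,286),interpolation=2),np.zeros((309,374,3),np.uint8)])]))
E
```

```text
1848 ((439.78717041015625, 217.24610900878906), (59.35429763793945, 90.24551391601562), 13.021711349487305)
cam off [0.07059923 0.02937465]
```

View pics/z.png

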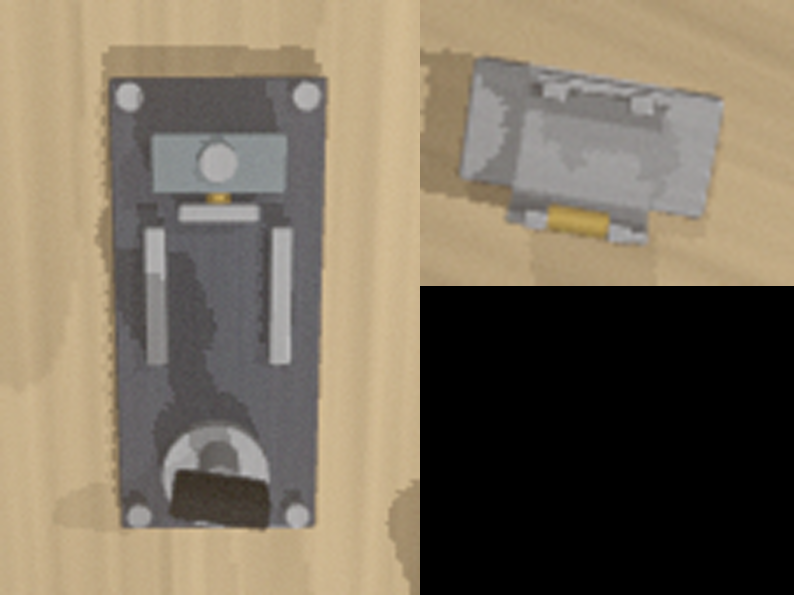

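Left: bed corners at zoom pixels (110,78), (327,78), (315,526), (122,526), and the bar knob's upper edge runs from (174,470) to (269,484). Right: the foot's upper edge runs from (476,58) to (722,97).

Run:
```python
from h import *
kk=K("wrist")[0]
def mk(p,o): w,x,y,z=o; return dict(kk,position=np.array(p)),Ro.from_quat([x,y,z,w]).as_matrix()
kf=mk([0.52029012,-0.07455517,0.48457351],[1.31798246e-01,9.91275734e-01,-1.28121056e-03,-2.26942928e-05])
kc=mk([0.51650383,0.23957583,0.45494876],[0.10949709,0.82611973,-0.54799595,-0.07236729])
F=lambda u,v,z: ray(kf,(200+u/3.5-.5,70+v/3.5-.5),z)[:2]
C=lambda u,v,z: ray(kc,(215+(u-420)/4.4-.5,130+v/4.4-.5),z)[:2]
yaw=lambda d: np.arctan2(d[1],d[0])
P=[F(110,78,.012),F(327,78,.012),F(315,526,.012),F(122,526,.012)]
print("bed",np.round(P,4),"centre",np.mean(P,0),"size",np.linalg.norm(P[0]-P[1]),np.linalg.norm(P[2]-P[1]))
print("fix yaws",yaw(P[0]-P[3]),yaw(P[1]-P[2]))
f=[F(155,297,.022),F(281,297,.022)];print("fence mid",np.mean(f,0),f)
f=[F(147,363,.022),F(290,363,.022)];print("fence near outer mid",np.mean(f,0))
print("bar",F(174,470,.098),F(269,484,.098),F(269,528,.098),F(170,514,.098),"yaw",yaw(F(269,484,.098)-F(174,470,.098)))
p=[C(476,58,.016),C(722,97,.016),C(700,218,.016),C(461,180,.016)]
print("cp",np.round(p,4),np.mean(p,0),"yaws",yaw(p[1]-p[0]),yaw(p[2]-p[3]),yaw(p[0]-p[3])-np.pi/2,yaw(p[1]-p[2])-np.pi/2,[np.linalg.norm(p[i]-p[i-1]) for i in range(4)])
for u,v in [(598,222),(595,95)]: print(C(u,v,.055))
```

```text
bed [[ 0.4766 -0.0412]
 [ 0.5753 -0.0414]
 [ 0.5756 -0.2589]
 [ 0.4766 -0.2586]] centre [ 0.52601631 -0.15002703] size 0.09871477788195217 0.21748121848913518
fix yaws 1.5708898065998036 1.5719565678251617
fence mid [ 0.52565313 -0.1397103 ] [array([ 0.4959652 , -0.13963349]), array([ 0.55534106, -0.13978711])]
fence near outer mid [ 0.52590882 -0.17143396]
bar [ 0.50664286 -0.2005232 ] [ 0.54594686 -0.20672194] [ 0.54622027 -0.22619327] [ 0.50475484 -0.21983543] yaw -0.15642434769434083
cp [[0.4579 0.2672]
 [0.4791 0.1819]
 [0.4358 0.1712]
 [0.4151 0.2564]] [0.44698699 0.21916302] yaws -1.327942089153131 -1.3325644356077833 -1.323164608257318 -1.3291630459121642 [np.float64(0.04416099828621436), np.float64(0.08793964613743831), np.float64(0.044565791204023396), np.float64(0.08767519236009996)]
[0.42857056 0.20790848]
[0.46703991 0.22505017]
```

Run:
```python
from h import *
cp=np.array([0.447,0.2187]); y0=1.8136
gripper_to(0.094,30)
r.move_to(np.array([*cp,0.13]),q(y0))
r.move_l(np.array([*cp,0.050]),vel=0.08)
print(gripper_to(0.03,30),telemetry.current_opening(),telemetry.current_finger_force(),telemetry.current_ee_pos())
r.move_l(np.array([*cp,0.17]))
print(telemetry.current_opening(),telemetry.current_finger_force(),telemetry.current_wrist_force())
r.move_to(np.array([0.5258,-0.1527,0.17]),q(1.5712))
r.move_l(np.array([0.5258,-0.1527,0.092]),vel=0.1)
print(telemetry.current_t(),telemetry.current_ee_pos(),telemetry.current_wrist_force(),telemetry.current_joints())
im,k=snap("wrist","w_pl"); snap("side","s_pl"); snap("scene","c_pl")
a=im[60:260,150:370,::-1]; b=cv2.imread("pics/s_pl.png")[170:260,200:300]
cv2.imwrite("pics/pl.png",np.hstack([cv2.resize(a,(440,400)),cv2.resize(b,(360,400),interpolation=2)]))
```

```text
False 0.05147253504990932 29.993616230785847 [0.44636229 0.21851775 0.05001726]
0.05175727316269054 29.990010112524033 [-0.73970647 -0.30878337 -3.04627323]
11.9833 [ 0.52639553 -0.15281419  0.09256005] [ 0.46366618 -1.3731356  -3.55101314] [-4.09503980e-01  3.48585394e-01  1.76957829e+00  2.37706486e-05
  1.02209172e+00 -4.10127105e-01]
```

View pics/pl.png

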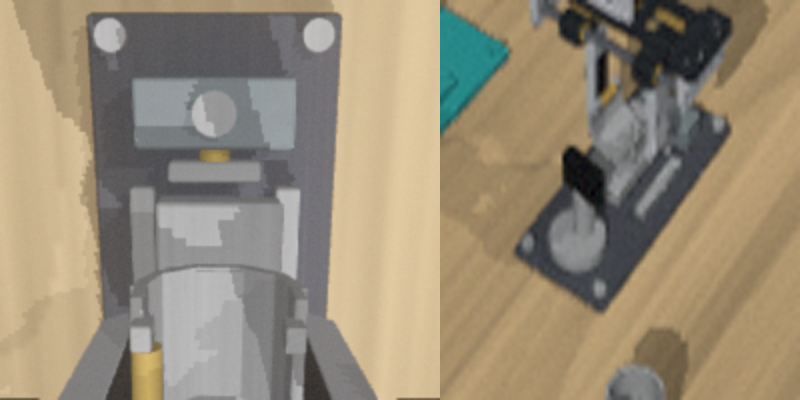

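Held coupler: its foot end is at crop (157,202) to (283,204), between the fences at x 132–155 and 277–299. I'll check this in world coordinates.

Run:
```python
from h import *
k=K("wrist"); F=lambda u,v,z: ray(k,(150+u/2-.25,60+v/2-.25),z)[:2].round(4)
print("foot",F(157,202,.0585),F(283,204,.0585))
print("fence far outer",F(132,190,.022),F(299,190,.022))
print("shoe face edge",F(168,181,.022),F(260,181,.022)); print("bed",F(88,14,.012),F(341,14,.012))
```

```text
foot [ 0.5063 -0.1076] [ 0.5491 -0.1083]
fence far outer [ 0.4925 -0.1087] [ 0.5597 -0.1087]
shoe face edge [ 0.5071 -0.1051] [ 0.544  -0.1051]
bed [ 0.4767 -0.0417] [ 0.5749 -0.0416]
```

Run:
```python
from h import *
r.move_l(np.array([0.5245,-0.1533,0.090]),vel=0.03)
r.move_l(np.array([0.5245,-0.1533,0.067]),vel=0.05)
g=r.move_l(np.array([0.5245,-0.1533,0.058]),vel=0.012,guard=5)
print(g,telemetry.current_ee_pos(),telemetry.current_wrist_force())
gripper_to(0.08); r.hold(0.3)
p=telemetry.current_ee_pos(); print(telemetry.current_wrist_force(),telemetry.current_opening())
r.move_l(np.array([p[0],p[1],0.15]),vel=0.12)
im,k=snap("wrist","w_rel"); print(k[0]['position'],telemetry.current_t(),telemetry.current_ee_pos())
snap("side","s_rel")
b=cv2.imread("pics/s_rel.png")[170:260,200:300]
cv2.imwrite("pics/rel.png",np.hstack([cv2.resize(im[60:260,150:370,::-1],(440,400)),cv2.resize(b,(360,400),interpolation=2)]))
```

```text
True [ 0.52467173 -0.15335279  0.06196921] [-0.28990978  0.29869275  4.02939886]
[ 0.2638721  -0.50152288  0.40853513] 0.07971451480517215
[ 0.52378593 -0.07659014  0.30434618] 15.375 [ 0.52287496 -0.15257526  0.14910104]
```

View pics/rel.png

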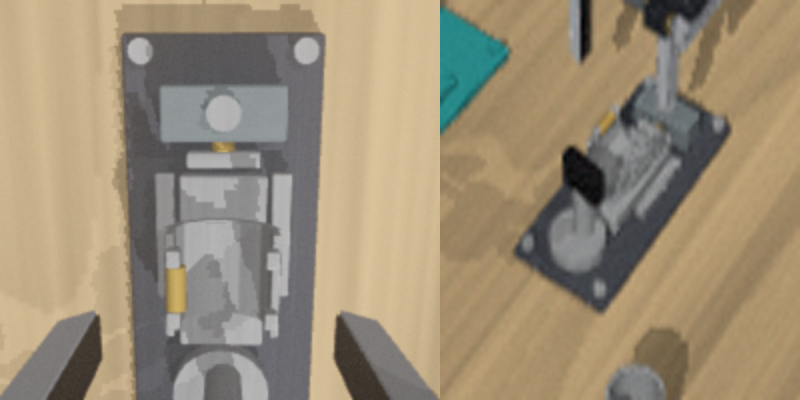

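The coupler is down in the nest: the foot spans crop x 180–267 between the fences, and first contact came at TCP z 62 mm as expected. Now I'll grip the knob and turn it in small steps while watching the torque.

```bash
cat >> h.py <<'E'
AX=np.array([0.5256,-0.2182,0.092])
def tyaw():
    w,x,y,z=telemetry.current_tool_rot(); m=Ro.from_quat([x,y,z,w]).as_matrix(); return np.arctan2(m[1,0],m[0,0])
def ang(): return (1.5712+np.pi/2)-tyaw()   # knob angle implied by tool yaw
def goto(a,h=0.1):
    r.move_to(AX,q(1.5712+np.pi/2-a)); r.hold(h)
    T=telemetry.current_torque(); f=telemetry.current_wrist_force()
    print("cmd %.3f a %.3f Tz %.3f f %s gap %.4f"%(a,ang(),T[2],f.round(1),telemetry.current_opening())); return T[2]
E
python3 - <<'E'
from h import *
gripper_to(0.04)
r.move_to(np.array([AX[0],AX[1],0.15]),q(1.5712+np.pi/2-0.16))
r.move_l(AX,vel=0.08); print(telemetry.current_ee_pos(),ang(),telemetry.current_torque())
gripper_to(0.005,60); r.hold(0.1)
print(telemetry.current_ee_pos(),ang(),telemetry.current_torque(),telemetry.current_wrist_force(),telemetry.current_opening(),telemetry.current_finger_force(),telemetry.current_t())
for a in [0.25,0.4,0.55,0.7,0.85,1.0,1.1,1.18]:
    if abs(goto(a))>0.75: break
print(telemetry.current_t())
E
```

```text
[ 0.5259827  -0.21838536  0.09235149] 0.1599751076242235 [ 0.02952308 -0.08319174 -0.00766891]
[ 0.52589811 -0.21911238  0.09289155] 0.159250297904022 [-0.20001284  0.11410681  0.27723365] [-0.73232877 -2.74588791  5.98982432] 0.013478927669931723 80.92666083946824 19.0667
cmd 0.250 a 0.250 Tz -0.127 f [-1.4 -2.1  5.3] gap 0.0138
cmd 0.400 a 0.401 Tz -0.277 f [-1.9 -3.2  5. ] gap 0.0133
cmd 0.550 a 0.551 Tz -0.295 f [-2.1 -3.1  5. ] gap 0.0138
cmd 0.700 a 0.701 Tz -0.317 f [-2.8 -3.6  6. ] gap 0.0139
cmd 0.850 a 0.851 Tz -0.269 f [-2.5 -3.8  6. ] gap 0.0138
cmd 1.000 a 1.001 Tz -0.227 f [-1.1 -3.5  6. ] gap 0.0138
cmd 1.100 a 1.100 Tz -0.117 f [-1.8 -4.4  6.2] gap 0.0136
cmd 1.180 a 1.180 Tz -0.089 f [-2.5 -3.1  5.8] gap 0.0139
21.95
```

Run:
```python
from h import *
goto(1.22)
a,_=snap("side","s_k"); b,_=snap("scene","c_k")
cv2.imwrite("pics/k.png",np.hstack([cv2.resize(a[160:260,200:300,::-1],(400,400),interpolation=2),cv2.resize(b[140:240,215:315,::-1],(400,400),interpolation=2)]))
for i in range(3): r.hold(0.1); print(telemetry.current_torque(),telemetry.current_joint_efforts().round(2))
```

```text
cmd 1.220 a 1.219 Tz 0.145 f [-2.6 -4.4  6.1] gap 0.0133
[-0.47580748  0.30168964  0.17102452] [  2.25 -39.13 -18.09   1.34  -0.1    0.16]
[-0.53675526  0.2911374   0.16703249] [  2.25 -39.14 -18.09   1.34  -0.1    0.16]
[-0.5643288   0.32778718  0.13801195] [  2.25 -39.14 -18.09   1.34  -0.1    0.16]
```

View pics/k.png

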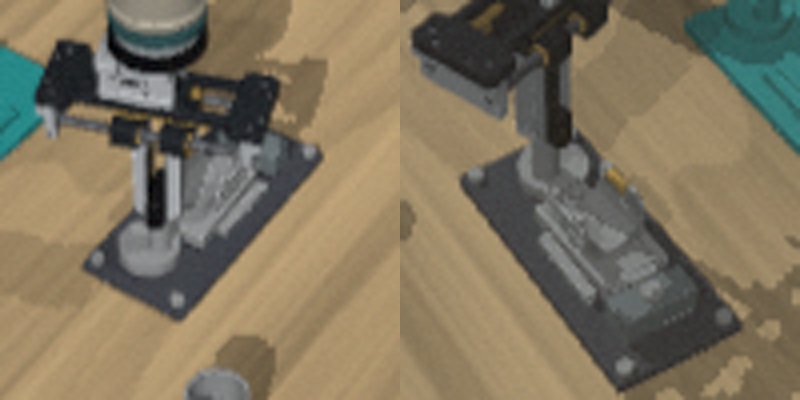

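The knob is following the grip: the bar stays aligned between the fingers. Static torque depends on how each move ends, so I'll creep in equal small steps.

Run:
```python
from h import *
for a in np.arange(1.24,1.401,0.02):
    if goto(a,0.05)>0.75: break
print(telemetry.current_t())
```

```text
cmd 1.240 a 1.239 Tz 0.336 f [-2.  -3.1  5.8] gap 0.0135
cmd 1.260 a 1.258 Tz 0.354 f [-2.  -3.3  6. ] gap 0.0133
cmd 1.280 a 1.278 Tz 0.430 f [-2.9 -2.9  6.1] gap 0.0136
cmd 1.300 a 1.298 Tz 0.482 f [-2.9 -3.8  5.4] gap 0.0134
cmd 1.320 a 1.318 Tz 0.547 f [-3.5 -3.2  6.2] gap 0.0134
cmd 1.340 a 1.338 Tz 0.592 f [-2.  -2.1  5.4] gap 0.0139
cmd 1.360 a 1.358 Tz 0.595 f [-2.4 -3.7  5.4] gap 0.0135
cmd 1.380 a 1.377 Tz 0.621 f [-1.6 -3.1  5.4] gap 0.0135
cmd 1.400 a 1.397 Tz 0.700 f [-2.2 -4.   6.1] gap 0.0137
25.4
```

Clamping began near a ≈ 1.25, and the slope of 2.5 Nm/rad matches the spring and cam geometry. That puts the force at about 13 N now, so I'll continue to about 1.48.

Run:
```python
from h import *
for a in np.arange(1.42,1.485,0.02):
    if goto(a,0.05)>0.97: break
r.hold(0.2); print(telemetry.current_torque()[2],ang())
```

```text
cmd 1.420 a 1.417 Tz 0.710 f [-3.  -4.2  6. ] gap 0.0137
cmd 1.440 a 1.437 Tz 0.801 f [-1.9 -3.3  6.2] gap 0.0138
cmd 1.460 a 1.457 Tz 0.867 f [-2.9 -4.2  6.4] gap 0.0136
cmd 1.480 a 1.476 Tz 0.971 f [-2.6 -3.1  6.7] gap 0.0138
0.985082696235797 1.4762706164401562
```

Torque gives about 22 N and geometry about 20 N. I'll let go, retreat and check.

Run:
```python
from h import *
gripper_to(0.04); r.hold(0.2); print(telemetry.current_wrist_force(),telemetry.current_torque())
p=telemetry.current_ee_pos(); r.move_l(np.array([p[0],p[1],0.22]),vel=0.12)
r.move_to(np.array([0.48,-0.19,0.30]),q(1.57))
a,_=snap("wrist","w_end"); b,_=snap("side","s_end"); print(telemetry.current_t())
cv2.imwrite("pics/end.png",np.hstack([cv2.resize(a[60:230,200:370,::-1],(400,400),interpolation=2),cv2.resize(b[160:260,200:300,::-1],(400,400),interpolation=2)]))
```

```text
[ 0.18372555  0.64791843 -0.27723993] [ 0.0067164  -0.0484647   0.04147817]
29.4
```

View pics/end.png

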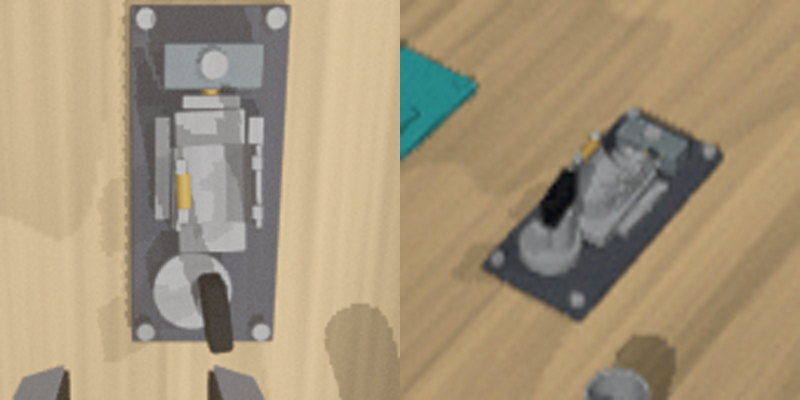

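The coupler's foot touches the stop shoe at (212,106) and the lobe at (210,253). It sits square between the fences and the knob has stayed put.

```bash
python3 -c "
from h import *
print(r.sign_off())"
```

```text
the job is handed in; nothing more can be done
None
```

I set the coupler in the steel fixture and clamped it at an estimated 20–22 N (from knob torque and cam geometry). The arm then let go, and I handed the job in after about 29 s on the robot's clock; no verdict was returned.

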